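Stack a freshly coated test panel on spacer sticks to dry

TASK

Stack the second coated test panel to dry above the first. Lay the two orange spacer sticks squarely across the lower (green) panel on the drying rack, one on each bare metal end and clear of the green coating, each jutting out on both sides; then lay the blue panel, coated side up, on the two sticks, lined up over the green one. Set it down gently rather than dropping it, never let it touch the green panel, leave the green panel where it lies and leave the bottles and the can alone.

Things in the scene. Friction and masses are not known exactly. Their poses are not given: they have to be found in the camera images.
- lower_panel_centre (a point): Centre (half-way up) of the lower panel: a loose aluminium plate, 200 (x) x 56 (y) x 6 (z) mm, about 180 g, lying level on the drying rack, its top face 32 mm above the bench. A wet green coating covers the middle 120 mm of its top; the end bands, 60 to 100 mm either side of the centre along x, are bare metal. x along its length, z up out of the coated face.
- upper_panel_centre (a point): Centre (half-way up) of the upper panel: the same plate (200 x 56 x 6 mm, about 180 g) with blue coating on the middle 120 mm of its top face. x along its length, z up out of the coated face. It starts level and centred on the narrow stand, underside 28 mm above the bench; its long edges overhang the stand and can be gripped across the 56 mm width.
- rack: Drying rack under the lower panel, fixed: dark board 230 (x) x 100 (y) mm, 12 mm thick, with two black bearers (16 x 90 mm, 14 mm high) across it 70 mm either side of the middle; bearer tops 26 mm above the bench. Origin at the centre of its underside, x along its length.
- stand: Stand under the upper panel at the start, fixed: foot plate 140 (x) x 70 (y) x 6 mm, on it a metal block 120 x 32 mm, top 28 mm above the bench. Origin at the centre of its underside, x along its length.
- stick_1_centre (a point): Centre (half-way up) of a loose orange spacer stick, 100 (x) x 18 (y) x 18 (z) mm, about 30 g, lying flat on the bench. x along its length, z up. The two sticks are alike; either may go on either end.
- stick_2_centre (a point): Centre (half-way up) of the other orange spacer stick, the same size, axes the same.
- amber_bottle: Bystander: standing brown bottle with black cap, 60 mm across, 150 mm tall; origin at the centre of its underside, z up.
- white_bottle: Bystander: standing white bottle, 60 mm across, 140 mm tall; origin at the centre of its underside, z up.
- lacquer_can: Bystander: standing lidded lacquer can, grey metal with a pale paper label, 76 mm across, 100 mm tall; origin at the centre of its underside, z up.
There are look-alikes about, which are no part of the job. What is shaped like the part that bears upper_panel_centre but brown or purple is not meant.

How it is judged:
On the way:
1. both sticks lie across the lower panel, one on each bare end, the upper panel not yet over it (y of stick_1_centre in the frame of lower_panel_centre between -0.022 and 0.022 m and z of stick_1_centre in the frame of lower_panel_centre between 0.009 and 0.015 m and angle between the x axis of each of stick_1_centre, stick_2_centre and the y axis of lower_panel_centre, either way round below 0.25 rad and y of stick_2_centre in the frame of lower_panel_centre between -0.022 and 0.022 m and z of stick_2_centre in the frame of lower_panel_centre between 0.009 and 0.015 m and ((x of stick_1_centre in the frame of lower_panel_centre between -0.096 and -0.065 m and x of stick_2_centre in the frame of lower_panel_centre between 0.065 and 0.096 m) or (x of stick_2_centre in the frame of lower_panel_centre between -0.096 and -0.065 m and x of stick_1_centre in the frame of lower_panel_centre between 0.065 and 0.096 m)) and horizontal distance between upper_panel_centre and lower_panel_centre above 0.1 m), for 0.2 s.
At the end, for the whole second after the job is handed in: Sticks flat on the lower panel, one per bare end: 65-96 mm from its centre, within 22 mm of its mid-line, square to 0.25 rad. Upper panel still and level on both, coat up, within 20 mm lengthwise, 15 mm sideways, 0.15 rad of the lower, which is within 20 mm of its start (y of stick_1_centre in the frame of lower_panel_centre between -0.022 and 0.022 m and z of stick_1_centre in the frame of lower_panel_centre between 0.009 and 0.015 m and angle between the x axis of each of stick_1_centre, stick_2_centre and the y axis of lower_panel_centre, either way round below 0.25 rad and y of stick_2_centre in the frame of lower_panel_centre between -0.022 and 0.022 m and z of stick_2_centre in the frame of lower_panel_centre between 0.009 and 0.015 m and ((x of stick_1_centre in the frame of lower_panel_centre between -0.096 and -0.065 m and x of stick_2_centre in the frame of lower_panel_centre between 0.065 and 0.096 m) or (x of stick_2_centre in the frame of lower_panel_centre between -0.096 and -0.065 m and x of stick_1_centre in the frame of lower_panel_centre between 0.065 and 0.096 m)) and x of upper_panel_centre in the frame of lower_panel_centre between -0.02 and 0.02 m and y of upper_panel_centre in the frame of lower_panel_centre between -0.015 and 0.015 m and z of upper_panel_centre in the frame of lower_panel_centre between 0.0215 and 0.0265 m and angle between the x axis of upper_panel_centre and the x axis of lower_panel_centre, either way round below 0.15 rad and angle between each of upper_panel_centre, lower_panel_centre's own z axis and vertical below 0.06 rad and distance of lower_panel_centre from where it was at the start of the episode below 0.02 m and linear speed of upper_panel below 0.02 m/s and contact force between upper_panel and stick_1 above 0.1 N and contact force between upper_panel and stick_2 above 0.1 N); the robot touches nothing.
It fails at once if the upper panel touches the lower panel (contact force between upper_panel and lower_panel above 0.5 N).
It fails at once if the upper panel is dropped or slammed onto the stack (faster than 0.45 m/s, a fall of about 1 cm) (horizontal distance between upper_panel_centre and lower_panel_centre below 0.06 m and z of upper_panel_centre in the frame of lower_panel_centre between 0 and 0.06 m and linear speed of upper_panel above 0.45 m/s).
It fails at once if a bottle or the can is pushed by more than 20 mm or tipped (distance of any of amber_bottle, white_bottle, lacquer_can from where it was at the start of the episode above 0.02 m or angle between any of amber_bottle, white_bottle, lacquer_can's own z axis and vertical above 0.2 rad).
It also fails if it takes over 64 s, if anything falls off the work surface, if the arm or the gripper's body presses on something with over 40 N, if the wrist force passes 120 N, or if a joint passes its speed limit or range.

ROBOT

A 7-joint arm with a two-finger parallel gripper is mounted at the origin on the work surface. World frame = base frame: x ahead of the robot, y to its left, z up, the work surface at z = 0. Lengths are in m, angles in rad, forces in N, time in s.
With the tool pointing down it reaches from about 0.4 to 0.85 m from the base axis. Payload 10.4 kg.
Tool frame: the origin (TCP) lies between the finger pads; the fingertips stand 14 mm ahead of it and the grasp point (between the pads) lies 5 mm behind it; z points along the fingers, y is the direction in which the jaws open and shut (so a half turn about z gives the same grasp; the last joint's range is limited). The gripper opens to 87 mm and grips with 3 to 60 N. Pads are 19 mm wide; open, the fingers measure 117 mm over their backs; the gripper's body (75 mm by 190 mm) begins 51 mm behind the grasp point.
Start: joints at [1.092, 0.332, -0.065, 1.46, 0.022, 1.35, -0.088], TCP at [0.275, -0.561, 0.237] pointing down, gripper open.
Joint ranges: [-2.6, 2.6], [-0.5, 2.12], [-1.47, 1.34], [0.16, 2.42], [-1.27, 4.41], [0.06, 2.06], [-2.6, 2.6]. Speed limits (rad/s): [2.22, 2.22, 2.79, 2.79, 3.14, 3.14, 3.14].

INTERFACE

Orientations are given as a unit quaternion [x, y, z, w].
In Python, from bench import readout, camera, calibration, order gives the robot as it stands.
- The arm moves only by the tool apply_moves, never from a script. Its argument "deltas" is a list of rows, each an object with "translation": the shift along the world's x, y, z in m, a list of three; "turn": the turn, a rotation vector about the world's x, y, z in rad, a list of three; "hand": the finger opening in m, from 0 to 0.087. A call has 1 to 5 rows; each row shifts and turns the pose as measured when the row begins; what a row does not reach is not made up. A row lasts 1/10 s, in which the tool goes at most 50 mm and 8.59 degrees, less where a joint would pass 70% of its speed; a pose out of reach is approached as far as the arm can. A call with a gripper value outside its range is refused whole. The fingers move at their own pace and stop on an object; "newtons" is the grip in N (left out, the last holds). Time passes only in rows, so rows that do not move let the fingers close. It gives the time, the measured TCP pose, the force and the opening at its end, in the units of the state.
- readout.read_state(): the state, without advancing time (a new reading comes with each control period).
- camera(name): name is "side" or "top" or "wrist"; returns the picture (480x640x3 uint8, red, green, blue); there is no depth.
- calibration(name): a dict with "fx", "fy", "cx", "cy" (pixels), "extrinsics" (4x4, takes a point from world to camera coordinates). Camera axes: x right, y down, z forward; pixel columns grow to the right and rows downward; lengths in m; the calibration is good to about 2 mm. A picture is of the moment at which its call begins: read the wrist's pose just before it. calibration takes no time and is no camera call; for the wrist camera it gives the pose at the moment of the call.
- order.close_job(): hands the job in, once; it reports no verdict.
The state is a dict: "time": time; "joint_positions": joint angles; "joint_vel": joint speeds; "joint_torque": joint torques, N m; "ee_pos": TCP position; "eef_rot": TCP orientation; "ft_force": force on the tool from outside, world axes, zero at the start; "torque": the same for the moment, N m; "width": finger opening in m.
Only numpy, scipy, OpenCV 4.12 (cv2) and the standard library are available. Lean on these libraries where they do the work, as an engineer would, in place of code of your own. Each camera call takes 0.05 s, during which the arm holds its last target. There are 200 camera calls.

## Working session

There is one attempt and no reset: what is moved stays moved. The work goes in short steps, Python scripts to look and compute and a tool call to move; the robot and the scene stay as the last step left them, time stands still between calls to the robot, and variables do not carry over. Pictures are saved under pics/ and viewed, about 8 in all and at most 12, crops included, and the job is handed in when it is done.

Besides the shell and the picture viewer there is one more tool, called after "Emit:" as name(argument=value, ...) on one line, values as JSON. apply_moves: Moves the arm, as the interface text tells. Its arguments: {"type":"object","properties":{"deltas":{"type":"array","items":{"type":"object","properties":{"translation":{"type":"array","items":{"type":"number"}},"turn":{"type":"array","items":{"type":"number"}},"hand":{"type":"number"}}}},"newtons":{"type":"number"}},"required":["deltas"]}

```bash
mkdir -p pics; python3 - <<'E'
from bench import readout, camera, calibration
import cv2,numpy as np
for n in ("top","side"):
    cv2.imwrite(f"pics/{n}0.png",camera(n)[:,:,::-1]); c=calibration(n); print(n,c["fx"],c["fy"],c["cx"],c["cy"],np.round(c["extrinsics"],4).tolist())
s=readout.read_state();print(s)
E
```

```text
top 460.77926379567265 460.77926379567265 322.23474761372586 234.78109303897992 [[0.0086, -0.9999, 0.0108, -0.0171], [-0.9863, -0.0102, -0.1648, 0.5349], [0.1649, -0.0093, -0.9863, 1.301], [0.0, 0.0, 0.0, 1.0]]
side 462.6609086509239 462.6609086509239 316.83169346838713 242.20937293923663 [[-0.9026, -0.4304, -0.0072, 0.4795], [-0.2616, 0.5618, -0.7848, 0.1984], [0.3419, -0.7065, -0.6197, 0.9282], [0.0, 0.0, 0.0, 1.0]]
{'time': 0.1, 'joint_positions': array([ 1.09242953,  0.33280386, -0.064718  ,  1.46084912,  0.0215741 ,
        1.34990859, -0.08848513]), 'joint_vel': array([ 9.26524078e-05, -2.56280976e-03,  6.60592055e-04, -1.38054690e-03,
        8.77542922e-04,  4.27453211e-04,  1.18586115e-03]), 'joint_torque': array([ 2.14586151e-03, -6.24542999e+01,  2.51082930e-02, -3.90720892e+01,
       -6.13654149e-02,  3.65755521e-02,  3.73222929e-05]), 'ee_pos': array([ 0.27496383, -0.56089884,  0.23584046]), 'eef_rot': array([ 9.74141444e-01,  2.25938137e-01, -1.57004415e-04, -6.17780797e-04]), 'ft_force': array([ 0.36723729, -0.4316165 , -0.28842655]), 'torque': array([0.01000964, 0.03484186, 0.005167  ]), 'width': 0.08708802716310317}
```

View pics/top0.png

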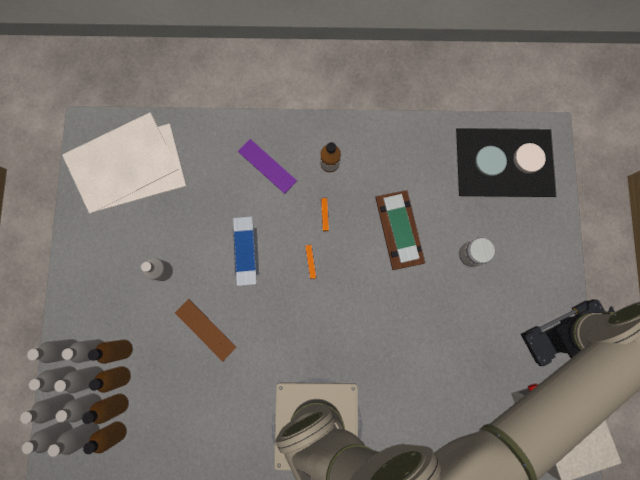

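View pics/side0.png

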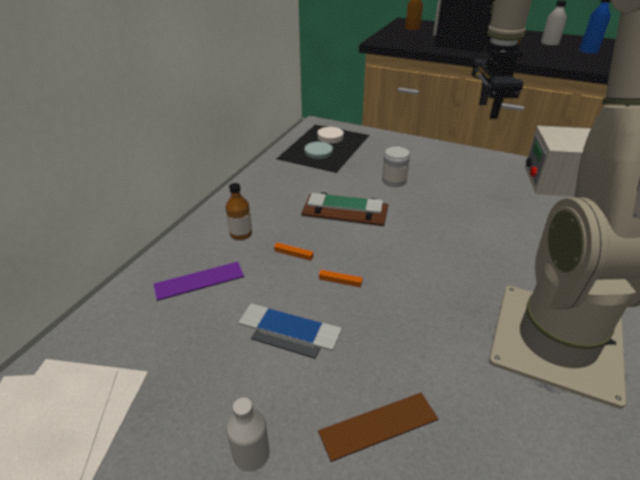

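The top view shows the green panel at (400,228) on the rack, the sticks at (325,214) and (311,261), and the can at (480,250). The amber bottle is at (331,157) and the white bottle at (152,269). There are three panel-shaped things: blue (245,251), purple (267,166) and brown (205,330). Blue on the stand, with bare metal ends, is the one meant. I'll measure now and confirm it in a crop.

```bash
cat > h.py <<'E'
import cv2,numpy as np
from bench import readout, camera, calibration
def unproj(uv,z,c):
    E=np.array(c["extrinsics"]);R,t=E[:3,:3],E[:3,3]
    uv=np.atleast_2d(uv).astype(float)
    d=np.c_[(uv[:,0]-c["cx"])/c["fx"],(uv[:,1]-c["cy"])/c["fy"],np.ones(len(uv))]@R
    o=-R.T@t
    return o[:2]+d[:,:2]*((z-o[2])/d[:,2])[:,None]
RANGES={"green":((55,70,40),(95,255,255)),"blue":((100,120,50),(122,255,255)),"orange":((5,190,150),(18,255,255))}
def find(img,c,col,z,n=1,minpx=30):
    hsv=cv2.cvtColor(img,cv2.COLOR_RGB2HSV)
    m=cv2.inRange(hsv,*RANGES[col])
    cs=sorted(cv2.findContours(m,cv2.RETR_EXTERNAL,cv2.CHAIN_APPROX_NONE)[0],key=cv2.contourArea)[::-1][:n]
    out=[]
    for k in cs:
        if cv2.contourArea(k)<minpx: continue
        p=unproj(k[:,0,:],z,c)
        (x,y),(w,h),a=cv2.minAreaRect((p*1000).astype(np.float32))
        if w<h: w,h,a=h,w,a+90
        a=(a+90)%180-90
        out.append((col,"px",k[:,0].mean(0).round(0).tolist(),"xy mm",round(x,1),round(y,1),"size",round(w,1),round(h,1),"ang",round(a,1)))
    return out
E
python3 - <<'E'
from h import *
for n in("top","side"):
    img=camera(n);c=calibration(n)
    for a in(("green",.032,2),("blue",.034,2),("orange",.018,3)):
        for r in find(img,c,*a): print(n,*r)
    if n=="top":
        for p,z in(((331,148),.15),((152,266),.14),((481,249),.1)): print(unproj(p,z,c))
        cv2.imwrite("pics/crop.png",cv2.resize(img[120:320,170:440,::-1],None,fx=2.9,fy=2.9,interpolation=cv2.INTER_CUBIC))
E
```

```text
top green px [401.0, 228.0] xy mm 561.5 -244.8 size 116.8 54.2 ang 14.2
top blue px [244.0, 251.0] xy mm 488.1 215.6 size 116.6 54.2 ang 5.4
top orange px [310.0, 261.0] xy mm 460.2 22.3 size 96.4 14.9 ang 9.2
top orange px [324.0, 214.0] xy mm 604.3 -18.3 size 95.2 14.8 ang 3.9
[[ 0.76181953 -0.03323849]]
[[0.42984356 0.44248363]]
[[ 0.49004972 -0.45540263]]
side green px [343.0, 51.0] xy mm 1107.5 -1735.7 size 2145.9 796.0 ang -66.7
side green px [561.0, 14.0] xy mm 178.3 -2883.4 size 1098.9 426.3 ang 85.1
side blue px [290.0, 325.0] xy mm 489.6 215.0 size 115.3 51.9 ang 5.4
side blue px [596.0, 28.0] xy mm -58.5 -2675.6 size 1354.9 109.4 ang 85.7
side orange px [340.0, 276.0] xy mm 460.5 23.4 size 96.6 15.5 ang 9.8
side orange px [293.0, 249.0] xy mm 604.6 -17.5 size 95.1 15.1 ang 3.6
```

View pics/crop.png

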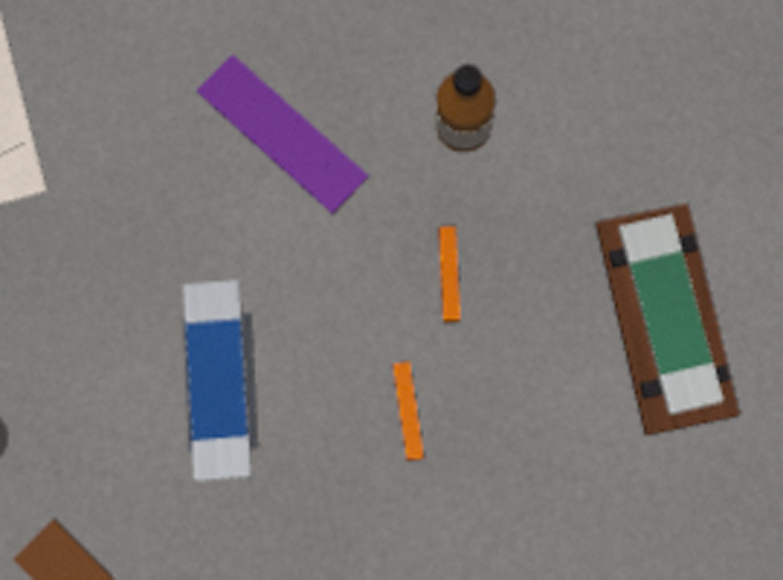

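The crop shows blue at (215,380) with silver ends on its stand, green on the rack at (670,315) and the two sticks. The sizes and both cameras agree to about 1 mm, so I'm moving to stick 1 (0.460, 0.023, 9.5°).

Emit:
apply_moves(deltas=[{"translation": [0.015, 0.046, 0], "turn": [0, 0, -0.06], "hand": 0.06}, {"translation": [0.015, 0.046, 0], "turn": [0, 0, -0.06], "hand": 0.06}, {"translation": [0.015, 0.046, 0], "turn": [0, 0, -0.06], "hand": 0.06}, {"translation": [0.015, 0.046, 0], "turn": [0, 0, -0.06], "hand": 0.06}, {"translation": [0.015, 0.046, 0], "turn": [0, 0, -0.05], "hand": 0.06}], newtons=20)

```text
time: 0.7
ee_pos: [0.3465, -0.3286, 0.2331]
eef_rot: [0.997, 0.072, -0.002, -0.001]
ft_force: [1.0, -0.1, 1.0]
width: 0.0616
```

Emit:
apply_moves(deltas=[{"translation": [0.015, 0.046, 0], "turn": [0, 0, 0], "hand": 0.06}, {"translation": [0.015, 0.046, 0], "turn": [0, 0, 0], "hand": 0.06}, {"translation": [0.015, 0.046, 0], "turn": [0, 0, 0], "hand": 0.06}, {"translation": [0.015, 0.046, 0], "turn": [0, 0, 0], "hand": 0.06}, {"translation": [0.015, 0.046, 0], "turn": [0, 0, 0], "hand": 0.06}])

```text
time: 1.2
ee_pos: [0.4216, -0.0901, 0.2334]
eef_rot: [0.997, 0.071, -0.001, 0.0]
ft_force: [1.3, -0.9, -0.2]
width: 0.0602
```

Emit:
apply_moves(deltas=[{"translation": [0.013, 0.038, -0.025], "turn": [0, 0, 0.02], "hand": 0.06}, {"translation": [0.013, 0.038, -0.025], "turn": [0, 0, 0], "hand": 0.06}, {"translation": [0.012, 0.036, -0.03], "turn": [0, 0, 0], "hand": 0.06}, {"translation": [0, 0, -0.03], "turn": [0, 0, 0], "hand": 0.06}, {"translation": [0, 0, -0.02], "turn": [0, 0, 0], "hand": 0.06}])

```text
time: 1.7
ee_pos: [0.4633, 0.0348, 0.1036]
eef_rot: [0.996, 0.086, 0.004, 0.001]
ft_force: [-0.6, -0.8, 0.2]
width: 0.0599
```

```bash
python3 - <<'E'
from h import *
c=calibration("wrist");img=camera("wrist")
print(*find(img,c,"orange",.018,2),sep="\n"); print(readout.read_state()["ee_pos"])
E
```

```text
('orange', 'px', [339.0, 247.0], 'xy mm', 466.3, 23.5, 'size', 91.8, 17.2, 'ang', 9.0)
('orange', 'px', [457.0, 56.0], 'xy mm', 585.1, -19.2, 'size', 58.9, 17.4, 'ang', 3.1)
[0.46183779 0.03493714 0.10116092]
```

Emit:
apply_moves(deltas=[{"translation": [0.001, -0.012, -0.02], "turn": [0, 0, 0], "hand": 0.06}, {"translation": [0, 0, -0.025], "turn": [0, 0, 0], "hand": 0.06}, {"translation": [0, 0, -0.02], "turn": [0, 0, 0], "hand": 0.06}, {"translation": [0, 0, -0.013], "turn": [0, 0, 0], "hand": 0.06}, {"translation": [0, 0, 0], "turn": [0, 0, 0], "hand": 0.06}])

```text
time: 2.25
ee_pos: [0.4633, 0.0218, 0.0221]
eef_rot: [0.996, 0.086, 0.003, 0.0]
ft_force: [0.3, 0.3, -0.3]
width: 0.0601
```

Emit:
apply_moves(deltas=[{"translation": [0, 0.001, -0.004], "turn": [0, 0, 0], "hand": 0.06}, {"translation": [0, 0, 0], "turn": [0, 0, 0], "hand": 0.01}, {"translation": [0, 0, 0], "turn": [0, 0, 0], "hand": 0.01}, {"translation": [0, 0, 0], "turn": [0, 0, 0], "hand": 0.01}, {"translation": [0, 0, 0], "turn": [0, 0, 0], "hand": 0.01}])

```text
time: 2.75
ee_pos: [0.4657, 0.0228, 0.0213]
eef_rot: [0.996, 0.086, 0.005, 0.001]
ft_force: [0.2, -0.4, -0.0]
width: 0.0361
```

Emit:
apply_moves(deltas=[{"translation": [0, 0, 0], "turn": [0, 0, 0], "hand": 0.01}, {"translation": [0, 0, 0], "turn": [0, 0, 0], "hand": 0.01}, {"translation": [0, 0, 0.03], "turn": [0, 0, 0], "hand": 0.01}, {"translation": [0, 0, 0.04], "turn": [0, 0, 0], "hand": 0.01}, {"translation": [0, 0, 0.04], "turn": [0, 0, 0], "hand": 0.01}])

```text
time: 3.25
ee_pos: [0.4615, 0.0229, 0.13]
eef_rot: [0.996, 0.086, 0.0, -0.0]
ft_force: [1.7, -1.0, -0.4]
width: 0.0177
```

Emit:
apply_moves(deltas=[{"translation": [0.002, -0.026, 0.005], "turn": [0, 0, 0.149], "hand": 0.01}, {"translation": [0.002, -0.026, 0], "turn": [0, 0, 0.149], "hand": 0.01}, {"translation": [0.002, -0.026, 0], "turn": [0, 0, 0.149], "hand": 0.01}, {"translation": [0.002, -0.026, 0], "turn": [0, 0, 0.149], "hand": 0.01}, {"translation": [0.002, -0.026, 0], "turn": [0, 0, 0.149], "hand": 0.01}])

```text
time: 3.75
ee_pos: [0.475, -0.1073, 0.1426]
eef_rot: [0.894, 0.447, 0.006, 0.0]
ft_force: [1.0, 0.1, -0.3]
width: 0.0179
```

Emit:
apply_moves(deltas=[{"translation": [0.002, -0.026, 0], "turn": [0, 0, 0.149], "hand": 0.01}, {"translation": [0.002, -0.026, 0], "turn": [0, 0, 0.149], "hand": 0.01}, {"translation": [0.002, -0.026, 0], "turn": [0, 0, 0.149], "hand": 0.01}, {"translation": [0.002, -0.026, 0], "turn": [0, 0, 0.149], "hand": 0.01}, {"translation": [0.002, -0.026, 0], "turn": [0, 0, 0.149], "hand": 0.01}])

```text
time: 4.25
ee_pos: [0.4844, -0.2428, 0.1425]
eef_rot: [0.668, 0.744, 0.005, -0.002]
ft_force: [0.6, 0.4, 0.3]
width: 0.0178
```

```bash
cat > st.py <<'E'
from bench import readout
import numpy as np
from scipy.spatial.transform import Rotation as R
def st():
    s=readout.read_state();r=R.from_quat(s["eef_rot"]).as_matrix()
    x,z=r[:,0],r[:,2]
    print("t",round(s["time"],2),"tcp",np.round(s["ee_pos"],4),"toolx deg",round(np.degrees(np.arctan2(x[1],x[0])),1),"z",z.round(3),"w",round(s["width"],4),"F",s["ft_force"].round(1))
if __name__=="__main__": st()
E
python3 st.py
```

```text
t 4.25 tcp [ 0.4844 -0.2428  0.1425] toolx deg 96.1 z [ 0.005  0.01  -1.   ] w 0.0178 F [0.6 0.4 0.3]
```

Emit:
apply_moves(deltas=[{"translation": [-0.001, -0.018, -0.02], "turn": [-0.01, 0.005, 0.14], "hand": 0.01}, {"translation": [0, 0, -0.03], "turn": [0, 0, 0], "hand": 0.01}, {"translation": [0, 0, -0.01], "turn": [0, 0, 0], "hand": 0.01}, {"translation": [0, 0, 0], "turn": [0, 0, 0], "hand": 0.01}])

```text
time: 4.65
ee_pos: [0.4825, -0.2666, 0.081]
eef_rot: [0.613, 0.79, -0.001, 0.0]
ft_force: [-0.2, 0.9, 0.3]
width: 0.0178
```

```bash
python3 - <<'E'
from h import *
from st import st
st()
img=camera("wrist");c=calibration("wrist")
for a in(("green",.032,1),("orange",.07,1)): print(*find(img,c,*a))
img2=camera("side");c=calibration("side")
print(*find(img2,c,"orange",.082,3),sep="\n")
cv2.imwrite("pics/w1.png",np.hstack([cv2.resize(img,(400,300)),cv2.resize(img2[130:280,250:450],(400,300))])[:,:,::-1])
E
```

```text
t 4.65 tcp [ 0.4825 -0.2666  0.081 ] toolx deg 104.4 z [-0.001 -0.001 -1.   ] w 0.0178 F [-0.2  0.9  0.3]
('green', 'px', [480.0, 262.0], 'xy mm', 563.9, -245.1, 'size', 121.0, 54.8, 'ang', 14.0)
('orange', 'px', [319.0, 375.0], 'xy mm', 490.9, -301.6, 'size', 18.6, 17.6, 'ang', -75.6)
('orange', 'px', [293.0, 249.0], 'xy mm', 565.6, 51.2, 'size', 86.6, 13.8, 'ang', 3.6)
('orange', 'px', [376.0, 192.0], 'xy mm', 478.9, -255.2, 'size', 95.8, 15.5, 'ang', -75.5)
```

View pics/w1.png

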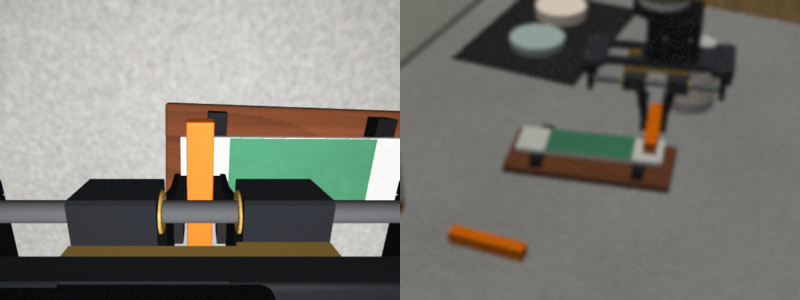

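The wrist view shows the held stick (200,185) over the bare end, square to the panel. In the side view it hovers above that same end. Lowering 28 mm.

Emit:
apply_moves(deltas=[{"translation": [0.003, 0.003, -0.01], "turn": [0, 0, 0], "hand": 0.01}, {"translation": [0, 0, -0.01], "turn": [0, 0, 0], "hand": 0.01}, {"translation": [0, 0, -0.005], "turn": [0, 0, 0], "hand": 0.01}, {"translation": [0, 0, 0], "turn": [0, 0, 0], "hand": 0.01}])

```text
time: 5.15
ee_pos: [0.4887, -0.2627, 0.0585]
eef_rot: [0.612, 0.791, -0.0, 0.003]
ft_force: [-0.5, -0.1, -0.4]
width: 0.0176
```

Emit:
apply_moves(deltas=[{"translation": [-0.005, -0.001, -0.003], "turn": [0, 0, 0], "hand": 0.01}, {"translation": [0, 0, -0.002], "turn": [0, 0, 0], "hand": 0.01}, {"translation": [0, 0, -0.001], "turn": [0, 0, 0], "hand": 0.01}])

```text
time: 5.45
ee_pos: [0.4857, -0.2634, 0.0559]
eef_rot: [0.612, 0.791, 0.0, 0.006]
ft_force: [-2.1, 1.6, 6.4]
width: 0.0177
```

```bash
python3 st.py
```

```text
t 5.45 tcp [ 0.4857 -0.2634  0.0559] toolx deg 104.6 z [ 0.009 -0.006 -1.   ] w 0.0177 F [-2.1  1.6  6.4]
```

In contact (6 N up). Release and rise.

Emit:
apply_moves(deltas=[{"translation": [0, 0, 0], "turn": [0, 0, 0], "hand": 0.04}, {"translation": [0, 0, 0], "turn": [0, 0, 0], "hand": 0.04}, {"translation": [0, 0, 0.01], "turn": [0, 0, 0], "hand": 0.04}, {"translation": [0, 0, 0.03], "turn": [0, 0, 0], "hand": 0.04}, {"translation": [0, 0, 0.045], "turn": [0, 0, 0], "hand": 0.04}])

```text
time: 5.95
ee_pos: [0.4814, -0.2625, 0.139]
eef_rot: [0.612, 0.791, -0.0, 0.001]
ft_force: [0.2, -0.9, 0.1]
width: 0.0391
```

```bash
python3 - <<'E'
from h import *
from st import st
st()
for n in("side","wrist"):
    img=camera(n);c=calibration(n)
    print(n,*find(img,c,"orange",.050,2),sep="\n")
    if n=="wrist": print(*find(img,c,"green",.032,1))
E
```

```text
t 5.95 tcp [ 0.4814 -0.2625  0.139 ] toolx deg 104.5 z [ 0.001 -0.001 -1.   ] w 0.0391 F [ 0.2 -0.9  0.1]
side
('orange', 'px', [293.0, 249.0], 'xy mm', 585.1, 16.8, 'size', 90.9, 14.4, 'ang', 3.6)
('orange', 'px', [374.0, 200.0], 'xy mm', 484.2, -261.8, 'size', 91.9, 13.5, 'ang', -75.9)
wrist
('orange', 'px', [320.0, 261.0], 'xy mm', 490.3, -280.9, 'size', 62.6, 17.9, 'ang', -75.8)
('orange', 'px', [319.0, 180.0], 'xy mm', 475.8, -225.0, 'size', 18.4, 17.9, 'ang', -75.6)
('green', 'px', [435.0, 239.0], 'xy mm', 563.5, -245.5, 'size', 118.6, 55.0, 'ang', 13.9)
```

Stick 1 is at about −80 mm along the panel and +3 mm laterally. Now stick 2.

Emit:
apply_moves(deltas=[{"translation": [0.01, 0.02, 0.003], "turn": [0, 0, -0.147], "hand": 0.06}, {"translation": [0.01, 0.02, 0], "turn": [0, 0, -0.147], "hand": 0.06}, {"translation": [0.01, 0.02, 0], "turn": [0, 0, -0.147], "hand": 0.06}, {"translation": [0.01, 0.02, 0], "turn": [0, 0, -0.147], "hand": 0.06}, {"translation": [0.01, 0.02, 0], "turn": [0, 0, -0.147], "hand": 0.06}])

```text
time: 6.55
ee_pos: [0.536, -0.1663, 0.1526]
eef_rot: [0.86, 0.51, -0.003, 0.01]
ft_force: [0.4, 0.1, 0.3]
width: 0.0595
```

Emit:
apply_moves(deltas=[{"translation": [0.01, 0.02, 0], "turn": [0, 0, -0.147], "hand": 0.06}, {"translation": [0.01, 0.02, 0], "turn": [0, 0, -0.147], "hand": 0.06}, {"translation": [0.01, 0.02, 0], "turn": [0, 0, -0.147], "hand": 0.06}, {"translation": [0.01, 0.02, 0], "turn": [0, 0, -0.147], "hand": 0.06}, {"translation": [0.01, 0.02, 0], "turn": [0, 0, -0.147], "hand": 0.06}])

```text
time: 7.05
ee_pos: [0.5878, -0.0623, 0.1545]
eef_rot: [0.987, 0.16, -0.005, 0.009]
ft_force: [-0.2, 0.6, -0.0]
width: 0.06
```

```bash
python3 st.py
```

```text
t 7.05 tcp [ 0.5878 -0.0623  0.1545] toolx deg 18.4 z [-0.008 -0.019 -1.   ] w 0.06 F [-0.2  0.6 -0. ]
```

Emit:
apply_moves(deltas=[{"translation": [0.009, 0.02, -0.01], "turn": [0.015, -0.008, -0.12], "hand": 0.06}, {"translation": [0.008, 0.015, -0.02], "turn": [0, 0, -0.11], "hand": 0.06}, {"translation": [0, 0.002, -0.03], "turn": [0, 0, 0], "hand": 0.06}, {"translation": [0, 0, -0.02], "turn": [0, 0, 0], "hand": 0.06}, {"translation": [0, 0, 0], "turn": [0, 0, 0], "hand": 0.06}])

```text
time: 7.55
ee_pos: [0.6075, -0.0185, 0.0748]
eef_rot: [0.999, 0.041, 0.002, 0.0]
ft_force: [-0.3, 0.0, 0.2]
width: 0.0603
```

```bash
python3 st.py
```

```text
t 7.55 tcp [ 0.6075 -0.0185  0.0748] toolx deg 4.7 z [ 0.004 -0.001 -1.   ] w 0.0603 F [-0.3  0.   0.2]
```

Emit:
apply_moves(deltas=[{"translation": [-0.003, 0, -0.02], "turn": [0, 0, -0.015], "hand": 0.06}, {"translation": [0, 0, -0.02], "turn": [0, 0, 0], "hand": 0.06}, {"translation": [0, 0, -0.012], "turn": [0, 0, 0], "hand": 0.06}, {"translation": [0, 0, 0], "turn": [0, 0, 0], "hand": 0.03}, {"translation": [0, 0, 0], "turn": [0, 0, 0], "hand": 0.03}])

```text
time: 8.05
ee_pos: [0.6071, -0.0196, 0.0268]
eef_rot: [0.999, 0.032, 0.005, 0.001]
ft_force: [-0.3, 0.3, 0.0]
width: 0.051
```

```bash
python3 st.py
```

```text
t 8.05 tcp [ 0.6071 -0.0196  0.0268] toolx deg 3.7 z [ 0.009 -0.001 -1.   ] w 0.051 F [-0.3  0.3  0. ]
```

Emit:
apply_moves(deltas=[{"translation": [-0.003, 0.001, -0.008], "turn": [0, -0.009, 0], "hand": 0.03}, {"translation": [0, 0, 0], "turn": [0, 0, 0], "hand": 0.01}, {"translation": [0, 0, 0], "turn": [0, 0, 0], "hand": 0.01}, {"translation": [0, 0, 0], "turn": [0, 0, 0], "hand": 0.01}, {"translation": [0, 0, 0], "turn": [0, 0, 0], "hand": 0.01}])

```text
time: 8.55
ee_pos: [0.6055, -0.0186, 0.0214]
eef_rot: [0.999, 0.032, 0.012, 0.001]
ft_force: [-0.0, -0.3, -1.1]
width: 0.0178
```

Emit:
apply_moves(deltas=[{"translation": [0, 0, 0], "turn": [0, 0, 0], "hand": 0.01}, {"translation": [0, 0, 0], "turn": [0, 0, 0], "hand": 0.01}])

```text
time: 8.75
ee_pos: [0.6056, -0.0186, 0.0216]
eef_rot: [0.999, 0.032, 0.012, 0.001]
ft_force: [-0.9, -0.1, -0.1]
width: 0.0178
```

```bash
python3 st.py
```

```text
t 8.75 tcp [ 0.6056 -0.0186  0.0216] toolx deg 3.7 z [ 0.023 -0.001 -1.   ] w 0.0178 F [-0.9 -0.1 -0.1]
```

Emit:
apply_moves(deltas=[{"translation": [0, 0, 0.03], "turn": [0, 0, 0], "hand": 0.01}, {"translation": [0, 0, 0.045], "turn": [0, 0, 0], "hand": 0.01}, {"translation": [0, 0, 0.04], "turn": [0, 0, 0], "hand": 0.01}, {"translation": [0.003, -0.018, 0.005], "turn": [0, 0, 0.14], "hand": 0.01}, {"translation": [0.003, -0.018, 0], "turn": [0, 0, 0.146], "hand": 0.01}])

```text
time: 9.25
ee_pos: [0.61, -0.0518, 0.1457]
eef_rot: [0.984, 0.18, 0.01, -0.0]
ft_force: [0.7, 0.0, -0.2]
width: 0.0178
```

Emit:
apply_moves(deltas=[{"translation": [0.003, -0.018, 0], "turn": [0, 0, 0.146], "hand": 0.01}, {"translation": [0.003, -0.018, 0], "turn": [0, 0, 0.146], "hand": 0.01}, {"translation": [0.003, -0.018, 0], "turn": [0, 0, 0.146], "hand": 0.01}, {"translation": [0.003, -0.018, 0], "turn": [0, 0, 0.146], "hand": 0.01}, {"translation": [0.003, -0.018, 0], "turn": [0, 0, 0.146], "hand": 0.01}])

```text
time: 9.75
ee_pos: [0.6261, -0.1447, 0.1475]
eef_rot: [0.85, 0.527, 0.011, -0.004]
ft_force: [0.8, -0.5, 0.3]
width: 0.0179
```

```bash
python3 st.py
```

```text
t 9.75 tcp [ 0.6261 -0.1447  0.1475] toolx deg 63.7 z [ 0.015  0.018 -1.   ] w 0.0179 F [ 0.8 -0.5  0.3]
```

Emit:
apply_moves(deltas=[{"translation": [0.003, -0.018, 0], "turn": [0, 0, 0.145], "hand": 0.01}, {"translation": [0.003, -0.018, 0], "turn": [0, 0, 0.145], "hand": 0.01}, {"translation": [0.003, -0.018, 0], "turn": [0, 0, 0.145], "hand": 0.01}, {"translation": [0.003, -0.015, -0.01], "turn": [0, 0, 0.145], "hand": 0.01}, {"translation": [0, -0.005, -0.02], "turn": [0, 0, 0.1], "hand": 0.01}])

```text
time: 10.25
ee_pos: [0.6395, -0.2255, 0.1192]
eef_rot: [0.616, 0.787, 0.009, -0.005]
ft_force: [0.9, -0.4, -1.0]
width: 0.0174
```

Emit:
apply_moves(deltas=[{"translation": [0, 0, -0.02], "turn": [0, 0, 0], "hand": 0.01}, {"translation": [0, 0, 0], "turn": [0, 0, 0], "hand": 0.01}])

```text
time: 10.45
ee_pos: [0.6379, -0.2273, 0.0956]
eef_rot: [0.616, 0.788, 0.009, -0.007]
ft_force: [-0.8, -0.1, -1.0]
width: 0.0178
```

```bash
python3 st.py
```

```text
t 10.45 tcp [ 0.6379 -0.2273  0.0956] toolx deg 104.0 z [-0.     0.022 -1.   ] w 0.0178 F [-0.8 -0.1 -1. ]
```

Emit:
apply_moves(deltas=[{"translation": [0.002, 0.001, -0.018], "turn": [0, 0, 0], "hand": 0.01}, {"translation": [0, 0, -0.012], "turn": [0, 0, 0], "hand": 0.01}, {"translation": [0, 0, -0.005], "turn": [0, 0, 0], "hand": 0.01}, {"translation": [0, 0, 0], "turn": [0, 0, 0], "hand": 0.01}])

```text
time: 10.85
ee_pos: [0.6407, -0.2256, 0.0599]
eef_rot: [0.616, 0.788, 0.009, -0.006]
ft_force: [0.2, 0.3, -0.5]
width: 0.0178
```

Emit:
apply_moves(deltas=[{"translation": [-0.001, 0, -0.003], "turn": [0, 0, 0], "hand": 0.01}, {"translation": [0, 0, -0.002], "turn": [0, 0, 0], "hand": 0.01}, {"translation": [0, 0, -0.001], "turn": [0, 0, 0], "hand": 0.01}])

```text
time: 11.15
ee_pos: [0.6405, -0.2254, 0.0551]
eef_rot: [0.616, 0.788, 0.009, -0.005]
ft_force: [-0.8, 1.3, -0.4]
width: 0.0177
```

Emit:
apply_moves(deltas=[{"translation": [0, 0, -0.002], "turn": [0, 0, 0], "hand": 0.01}, {"translation": [0, 0, -0.001], "turn": [0, 0, 0], "hand": 0.01}])

```text
time: 11.35
ee_pos: [0.6409, -0.2256, 0.0532]
eef_rot: [0.616, 0.788, 0.009, -0.005]
ft_force: [-4.8, 1.5, 9.7]
width: 0.0174
```

Contact. Release, rise and check.

Emit:
apply_moves(deltas=[{"translation": [0, 0, 0], "turn": [0, 0, 0], "hand": 0.04}, {"translation": [0, 0, 0], "turn": [0, 0, 0], "hand": 0.04}, {"translation": [0, 0, 0.01], "turn": [0, 0, 0], "hand": 0.04}, {"translation": [0, 0, 0.035], "turn": [0, 0, 0], "hand": 0.04}, {"translation": [0, 0, 0.045], "turn": [0, 0, 0], "hand": 0.04}])

```text
time: 11.85
ee_pos: [0.6373, -0.2249, 0.1403]
eef_rot: [0.616, 0.788, 0.008, -0.01]
ft_force: [1.0, -1.0, -0.4]
width: 0.0391
```

Emit:
apply_moves(deltas=[{"translation": [-0.01, 0.03, 0.02], "turn": [-0.02, 0, -0.147], "hand": 0.087}, {"translation": [-0.01, 0.04, 0], "turn": [0, 0, -0.147], "hand": 0.087}, {"translation": [-0.013, 0.045, 0], "turn": [0, 0, -0.147], "hand": 0.087}, {"translation": [-0.013, 0.045, 0], "turn": [0, 0, -0.147], "hand": 0.087}, {"translation": [-0.013, 0.045, 0], "turn": [0, 0, -0.147], "hand": 0.087}])

```text
time: 12.35
ee_pos: [0.5803, -0.0225, 0.1724]
eef_rot: [0.862, 0.506, 0.004, 0.005]
ft_force: [0.6, 0.3, -0.3]
width: 0.0723
```

```bash
python3 - <<'E'
from h import *
from st import st
st()
for n in("side","top"):
    img=camera(n);c=calibration(n)
    print(n,*find(img,c,"orange",.050,2),sep="\n")
    print(*find(img[100:],{**c,"cy":c["cy"]-100},"green",.032,1),*find(img[100:],{**c,"cy":c["cy"]-100},"blue",.034,1))
    if n=="top":o=img[170:290,350:510]
    else: p=img[150:270,270:430]
cv2.imwrite("pics/s2.png",cv2.resize(np.hstack([o,p]),(800,300))[:,:,::-1])
E
```

```text
t 12.35 tcp [ 0.5803 -0.0225  0.1724] toolx deg 60.8 z [ 0.011 -0.005 -1.   ] w 0.0723 F [ 0.6  0.3 -0.3]
side
('orange', 'px', [374.0, 200.0], 'xy mm', 484.3, -261.8, 'size', 92.0, 13.5, 'ang', -76.1)
('green', 'px', [342.0, 10.0], 'xy mm', 817.4, -820.5, 'size', 220.7, 168.2, 'ang', -65.6) ('blue', 'px', [290.0, 225.0], 'xy mm', 489.6, 214.9, 'size', 115.3, 52.1, 'ang', 5.5)
top
('orange', 'px', [409.0, 253.0], 'xy mm', 484.5, -264.1, 'size', 96.5, 16.2, 'ang', -75.5)
('orange', 'px', [394.0, 201.0], 'xy mm', 638.8, -223.6, 'size', 97.5, 16.5, 'ang', -76.1)
('green', 'px', [401.0, 128.0], 'xy mm', 561.7, -244.8, 'size', 117.4, 54.2, 'ang', 14.2) ('blue', 'px', [244.0, 151.0], 'xy mm', 488.0, 215.6, 'size', 116.7, 54.2, 'ang', 5.4)
```

View pics/s2.png

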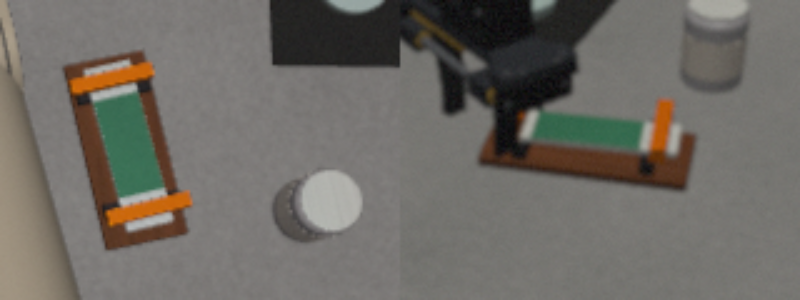

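Both crops show the sticks squarely across the bare ends, with the green panel unmoved. They measure about ±80 mm from its centre. Now the blue panel.

Emit:
apply_moves(deltas=[{"translation": [-0.014, 0.036, 0], "turn": [0, 0.01, -0.145], "hand": 0.087}, {"translation": [-0.014, 0.036, 0], "turn": [0, 0, -0.145], "hand": 0.087}, {"translation": [-0.014, 0.036, 0], "turn": [0, 0, -0.145], "hand": 0.087}, {"translation": [-0.014, 0.036, 0], "turn": [0, 0, -0.145], "hand": 0.087}, {"translation": [-0.014, 0.036, 0], "turn": [0, 0, -0.145], "hand": 0.087}])

```text
time: 12.95
ee_pos: [0.5091, 0.1651, 0.1771]
eef_rot: [0.987, 0.161, 0.001, 0.004]
ft_force: [0.6, 0.1, -1.0]
width: 0.0869
```

Emit:
apply_moves(deltas=[{"translation": [-0.011, 0.03, -0.01], "turn": [0, 0, -0.13], "hand": 0.087}, {"translation": [-0.005, 0.01, -0.03], "turn": [0, 0, -0.05], "hand": 0.087}, {"translation": [0, 0, -0.03], "turn": [0, 0, 0], "hand": 0.087}, {"translation": [0, 0, 0], "turn": [0, 0, 0], "hand": 0.087}])

```text
time: 13.35
ee_pos: [0.4908, 0.2147, 0.1101]
eef_rot: [0.997, 0.073, 0.004, 0.002]
ft_force: [-0.7, -0.4, -0.7]
width: 0.0869
```

```bash
python3 - <<'E'
from h import *
from st import st
st()
c=calibration("wrist");img=camera("wrist")
print(*find(img,c,"blue",.034,1))
E
```

```text
t 13.35 tcp [0.4908 0.2147 0.1101] toolx deg 8.3 z [ 0.008 -0.003 -1.   ] w 0.0869 F [-0.7 -0.4 -0.7]
('blue', 'px', [319.0, 237.0], 'xy mm', 498.8, 216.7, 'size', 101.1, 54.6, 'ang', 5.4)
```

Emit:
apply_moves(deltas=[{"translation": [-0.003, 0, -0.02], "turn": [0.003, 0.008, -0.05], "hand": 0.087}, {"translation": [0, 0, -0.025], "turn": [0, 0, 0], "hand": 0.087}, {"translation": [0, 0, -0.02], "turn": [0, 0, 0], "hand": 0.087}, {"translation": [0, 0, -0.005], "turn": [0, 0, 0], "hand": 0.087}, {"translation": [0, 0, 0], "turn": [0, 0, 0], "hand": 0.087}])

```text
time: 13.9
ee_pos: [0.4957, 0.2151, 0.0504]
eef_rot: [0.999, 0.046, 0.007, -0.002]
ft_force: [-0.7, -0.7, 0.2]
width: 0.087
```

```bash
python3 st.py
```

```text
t 13.9 tcp [0.4957 0.2151 0.0504] toolx deg 5.3 z [ 0.014  0.004 -1.   ] w 0.087 F [-0.7 -0.7  0.2]
```

Emit:
apply_moves(deltas=[{"translation": [-0.006, 0, -0.01], "turn": [-0.004, 0.014, 0], "hand": 0.087}, {"translation": [-0.002, 0, -0.008], "turn": [0, 0.003, 0], "hand": 0.087}, {"translation": [0, 0, 0], "turn": [0, 0, 0], "hand": 0.087}])

```text
time: 14.2
ee_pos: [0.4894, 0.2154, 0.0347]
eef_rot: [0.999, 0.045, -0.0, -0.0]
ft_force: [0.5, 0.1, 0.5]
width: 0.087
```

```bash
python3 st.py
```

```text
t 14.2 tcp [0.4894 0.2154 0.0347] toolx deg 5.2 z [-0.     0.001 -1.   ] w 0.087 F [0.5 0.1 0.5]
```

Emit:
apply_moves(deltas=[{"translation": [0, 0, -0.005], "turn": [0, 0, 0], "hand": 0.087}, {"translation": [0, 0, 0], "turn": [0, 0, 0], "hand": 0.05}, {"translation": [0, 0, 0], "turn": [0, 0, 0], "hand": 0.05}, {"translation": [0, 0, 0], "turn": [0, 0, 0], "hand": 0.05}, {"translation": [0, 0, 0], "turn": [0, 0, 0], "hand": 0.05}], newtons=30)

```text
time: 14.7
ee_pos: [0.4898, 0.2158, 0.03]
eef_rot: [0.999, 0.046, 0.0, -0.001]
ft_force: [0.5, 0.5, 0.6]
width: 0.0628
```

```bash
python3 st.py
```

```text
t 14.7 tcp [0.4898 0.2158 0.03  ] toolx deg 5.2 z [ 0.001  0.001 -1.   ] w 0.0628 F [0.5 0.5 0.6]
```

Emit:
apply_moves(deltas=[{"translation": [0, 0, 0], "turn": [0, 0, 0], "hand": 0.045}, {"translation": [0, 0, 0], "turn": [0, 0, 0], "hand": 0.045}, {"translation": [0, 0, 0], "turn": [0, 0, 0], "hand": 0.045}, {"translation": [0, 0, 0], "turn": [0, 0, 0], "hand": 0.045}])

```text
time: 15.1
ee_pos: [0.4899, 0.2157, 0.0302]
eef_rot: [0.999, 0.046, 0.001, -0.001]
ft_force: [-0.4, 0.2, -1.2]
width: 0.0554
```

```bash
python3 st.py
```

```text
t 15.1 tcp [0.4899 0.2157 0.0302] toolx deg 5.2 z [ 0.001  0.001 -1.   ] w 0.0554 F [-0.4  0.2 -1.2]
```

Emit:
apply_moves(deltas=[{"translation": [0, 0, 0.015], "turn": [0, 0, 0], "hand": 0.045}, {"translation": [0, 0, 0.03], "turn": [0, 0, 0], "hand": 0.045}, {"translation": [0, 0, 0.035], "turn": [0, 0, 0], "hand": 0.045}, {"translation": [0, 0, 0.03], "turn": [0, 0, 0], "hand": 0.045}, {"translation": [0.003, -0.02, 0.01], "turn": [0, 0, 0.01], "hand": 0.045}])

```text
time: 15.6
ee_pos: [0.4892, 0.1977, 0.1561]
eef_rot: [0.999, 0.054, -0.002, -0.001]
ft_force: [0.4, 0.3, -2.0]
width: 0.0556
```

Emit:
apply_moves(deltas=[{"translation": [0.006, -0.035, 0], "turn": [0, 0, 0.015], "hand": 0.045}, {"translation": [0.006, -0.038, 0], "turn": [0, 0, 0.015], "hand": 0.045}, {"translation": [0.006, -0.038, 0], "turn": [0, 0, 0.015], "hand": 0.045}, {"translation": [0.006, -0.038, 0], "turn": [0, 0, 0.015], "hand": 0.045}, {"translation": [0.006, -0.038, 0], "turn": [0, 0, 0.015], "hand": 0.045}])

```text
time: 16.1
ee_pos: [0.5195, 0.0099, 0.1651]
eef_rot: [0.995, 0.097, 0.002, -0.002]
ft_force: [0.0, -0.4, -2.5]
width: 0.0553
```

```bash
python3 st.py
```

```text
t 16.1 tcp [0.5195 0.0099 0.1651] toolx deg 11.2 z [ 0.004  0.005 -1.   ] w 0.0553 F [ 0.  -0.4 -2.5]
```

Emit:
apply_moves(deltas=[{"translation": [0.007, -0.038, 0], "turn": [-0.005, 0.004, 0.01], "hand": 0.045}, {"translation": [0.007, -0.038, 0], "turn": [0, 0, 0.01], "hand": 0.045}, {"translation": [0.007, -0.038, 0], "turn": [0, 0, 0.01], "hand": 0.045}, {"translation": [0.006, -0.038, 0], "turn": [0, 0, 0.01], "hand": 0.045}, {"translation": [0.006, -0.038, 0], "turn": [0, 0, 0.0], "hand": 0.045}])

```text
time: 16.6
ee_pos: [0.5525, -0.1871, 0.1711]
eef_rot: [0.993, 0.12, 0.002, 0.001]
ft_force: [0.9, -0.3, -1.8]
width: 0.0555
```

Emit:
apply_moves(deltas=[{"translation": [0.006, -0.032, 0], "turn": [0, 0, 0.0], "hand": 0.045}, {"translation": [0.003, -0.018, 0], "turn": [0, 0, 0], "hand": 0.045}, {"translation": [0, 0, 0], "turn": [0, 0, 0], "hand": 0.045}])

```text
time: 16.9
ee_pos: [0.5605, -0.2451, 0.1734]
eef_rot: [0.993, 0.116, 0.002, 0.001]
ft_force: [-1.0, 0.2, -1.6]
width: 0.0554
```

```bash
python3 st.py
```

```text
t 16.9 tcp [ 0.5605 -0.2451  0.1734] toolx deg 13.4 z [ 0.005 -0.002 -1.   ] w 0.0554 F [-1.   0.2 -1.6]
```

Emit:
apply_moves(deltas=[{"translation": [0.001, 0, -0.02], "turn": [0.002, 0.006, 0.012], "hand": 0.045}, {"translation": [0, 0, -0.025], "turn": [0, 0.002, 0], "hand": 0.045}, {"translation": [0, 0, -0.02], "turn": [0, 0.002, 0], "hand": 0.045}, {"translation": [0, 0, -0.01], "turn": [0, 0.002, 0], "hand": 0.045}, {"translation": [0, 0, 0], "turn": [0, 0, 0], "hand": 0.045}])

```text
time: 17.4
ee_pos: [0.5616, -0.2362, 0.0931]
eef_rot: [0.992, 0.128, -0.004, -0.003]
ft_force: [0.2, -0.2, -1.1]
width: 0.0552
```

```bash
python3 - <<'E'
from h import *
from st import st
st()
img=camera("side");c=calibration("side");k={**c,"cy":c["cy"]-140}
import json
for z in(.094,.097): print(*find(img[140:],k,"blue",z,1))
cv2.imwrite("pics/s3.png",cv2.resize(img[120:270,250:450],(800,600),interpolation=cv2.INTER_CUBIC)[:,:,::-1])
E
```

```text
t 17.4 tcp [ 0.5616 -0.2362  0.0931] toolx deg 14.7 z [-0.009  0.005 -1.   ] w 0.0552 F [ 0.2 -0.2 -1.1]
('blue', 'px', [357.0, 44.0], 'xy mm', 532.3, -248.0, 'size', 50.2, 46.6, 'ang', 20.7)
('blue', 'px', [357.0, 44.0], 'xy mm', 530.6, -243.4, 'size', 50.0, 46.3, 'ang', 20.7)
```

View pics/s3.png

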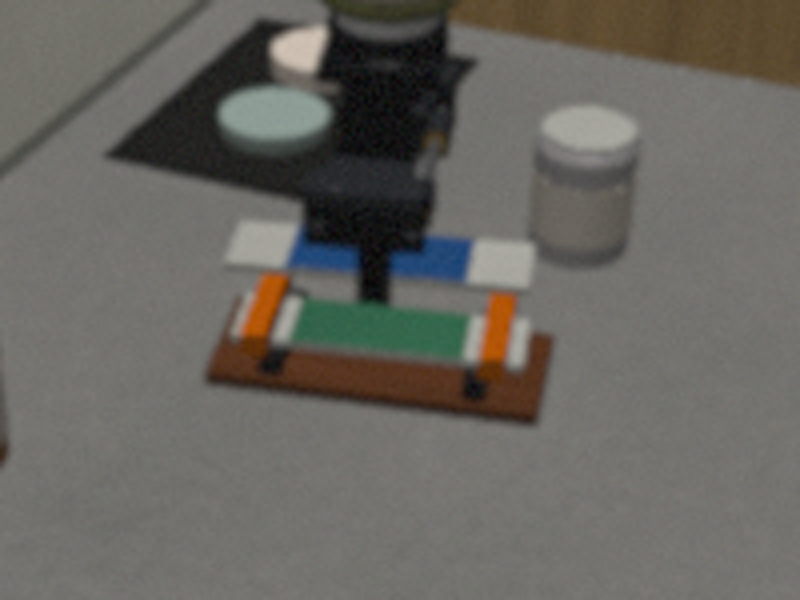

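The crop shows the blue panel level above the sticks and aligned with the green panel. Correcting about 9 mm of y drift and the tilt while lowering.

Emit:
apply_moves(deltas=[{"translation": [0.001, -0.008, -0.005], "turn": [-0.005, -0.009, -0.008], "hand": 0.045}, {"translation": [0, 0, -0.01], "turn": [0, 0, 0], "hand": 0.045}, {"translation": [0, 0, 0], "turn": [0, 0, 0], "hand": 0.045}])

```text
time: 17.75
ee_pos: [0.5644, -0.2445, 0.0799]
eef_rot: [0.992, 0.124, 0.002, 0.001]
ft_force: [-0.1, -0.0, -2.9]
width: 0.0554
```

```bash
python3 st.py
```

```text
t 17.75 tcp [ 0.5644 -0.2445  0.0799] toolx deg 14.3 z [ 0.005 -0.001 -1.   ] w 0.0554 F [-0.1 -0.  -2.9]
```

Emit:
apply_moves(deltas=[{"translation": [-0.002, 0, -0.008], "turn": [0, 0.005, 0], "hand": 0.045}, {"translation": [0, 0, -0.008], "turn": [0, 0, 0], "hand": 0.045}, {"translation": [0, 0, -0.003], "turn": [0, 0, 0], "hand": 0.045}, {"translation": [0, 0, 0], "turn": [0, 0, 0], "hand": 0.045}])

```text
time: 18.15
ee_pos: [0.5624, -0.2449, 0.0597]
eef_rot: [0.992, 0.124, 0.0, 0.001]
ft_force: [0.3, -0.4, -2.2]
width: 0.0554
```

```bash
python3 st.py
```

```text
t 18.15 tcp [ 0.5624 -0.2449  0.0597] toolx deg 14.2 z [ 0.    -0.002 -1.   ] w 0.0554 F [ 0.3 -0.4 -2.2]
```

Aligned; ease down about 7 mm.

Emit:
apply_moves(deltas=[{"translation": [0, 0, -0.003], "turn": [0, 0, 0], "hand": 0.045}, {"translation": [0, 0, -0.002], "turn": [0, 0, 0], "hand": 0.045}, {"translation": [0, 0, -0.001], "turn": [0, 0, 0], "hand": 0.045}])

```text
time: 18.45
ee_pos: [0.5627, -0.2448, 0.0536]
eef_rot: [0.992, 0.124, 0.0, 0.001]
ft_force: [-0.1, 0.0, -1.3]
width: 0.0555
```

```bash
python3 st.py
```

```text
t 18.45 tcp [ 0.5627 -0.2448  0.0536] toolx deg 14.2 z [ 0.001 -0.002 -1.   ] w 0.0555 F [-0.1  0.  -1.3]
```

Emit:
apply_moves(deltas=[{"translation": [0, 0, -0.001], "turn": [0, 0, 0], "hand": 0.045}, {"translation": [0, 0, -0.001], "turn": [0, 0, 0], "hand": 0.045}])

```text
time: 18.65
ee_pos: [0.5629, -0.2448, 0.0521]
eef_rot: [0.992, 0.124, 0.0, 0.001]
ft_force: [-6.3, 2.2, 10.6]
width: 0.0551
```

In contact. Open slowly, then wait.

Emit:
apply_moves(deltas=[{"translation": [0, 0, 0], "turn": [0, 0, 0], "hand": 0.06}, {"translation": [0, 0, 0], "turn": [0, 0, 0], "hand": 0.08}, {"translation": [0, 0, 0], "turn": [0, 0, 0], "hand": 0.085}, {"translation": [0, 0, 0], "turn": [0, 0, 0], "hand": 0.085}])

```text
time: 19.05
ee_pos: [0.5638, -0.2452, 0.0533]
eef_rot: [0.992, 0.124, 0.001, 0.002]
ft_force: [0.5, -0.9, -0.5]
width: 0.0763
```

```bash
python3 st.py
```

```text
t 19.05 tcp [ 0.5638 -0.2452  0.0533] toolx deg 14.2 z [ 0.003 -0.003 -1.   ] w 0.0763 F [ 0.5 -0.9 -0.5]
```

Emit:
apply_moves(deltas=[{"translation": [0, 0, 0.005], "turn": [0, 0, 0], "hand": 0.085}, {"translation": [0, 0, 0.02], "turn": [0, 0, 0], "hand": 0.085}, {"translation": [0, 0, 0.03], "turn": [0, 0, 0], "hand": 0.085}, {"translation": [0, 0, 0.04], "turn": [0, 0, 0], "hand": 0.085}, {"translation": [0, 0, 0.04], "turn": [0, 0, 0], "hand": 0.085}])

```text
time: 19.55
ee_pos: [0.5599, -0.2437, 0.1874]
eef_rot: [0.992, 0.124, -0.003, -0.001]
ft_force: [1.7, -0.2, -0.2]
width: 0.0848
```

Emit:
apply_moves(deltas=[{"translation": [-0.01, 0.03, 0.02], "turn": [0, 0, 0], "hand": 0.085}, {"translation": [-0.01, 0.045, 0], "turn": [0, 0, 0], "hand": 0.085}, {"translation": [-0.01, 0.045, 0], "turn": [0, 0, 0], "hand": 0.085}, {"translation": [-0.01, 0.045, 0], "turn": [0, 0, 0], "hand": 0.085}, {"translation": [-0.01, 0.03, 0], "turn": [0, 0, 0], "hand": 0.085}])

```text
time: 20.05
ee_pos: [0.5107, -0.0486, 0.2177]
eef_rot: [0.993, 0.12, 0.003, 0.003]
ft_force: [-0.2, 0.1, -0.2]
width: 0.0851
```

Emit:
apply_moves(deltas=[{"translation": [0, 0.03, 0], "turn": [0, 0, 0], "hand": 0.085}, {"translation": [0, 0, 0], "turn": [0, 0, 0], "hand": 0.085}, {"translation": [0, 0, 0], "turn": [0, 0, 0], "hand": 0.085}])

```text
time: 20.35
ee_pos: [0.5094, -0.0121, 0.2198]
eef_rot: [0.992, 0.124, 0.005, 0.003]
ft_force: [-0.9, -0.3, 0.2]
width: 0.0849
```

```bash
python3 - <<'E'
from h import *
from st import st
st()
img=camera("top");c=calibration("top")
print(*find(img,c,"blue",.056,1)); print(*find(img,c,"orange",.050,4,4),sep="\n")
i2=camera("side")
cv2.imwrite("pics/f.png",np.hstack([cv2.resize(img[170:290,350:510],(400,300)),cv2.resize(i2[150:270,270:430],(400,300))])[:,:,::-1])
E
```

```text
t 20.35 tcp [ 0.5094 -0.0121  0.2198] toolx deg 14.2 z [ 0.01  -0.006 -1.   ] w 0.0849 F [-0.9 -0.3  0.2]
('blue', 'px', [402.0, 226.0], 'xy mm', 561.4, -243.9, 'size', 116.9, 54.0, 'ang', 14.1)
('orange', 'px', [382.0, 203.0], 'xy mm', 629.7, -185.6, 'size', 18.8, 16.1, 'ang', -72.6)
('orange', 'px', [396.0, 256.0], 'xy mm', 474.6, -226.0, 'size', 17.6, 16.1, 'ang', -75.5)
('orange', 'px', [422.0, 249.0], 'xy mm', 493.8, -301.7, 'size', 17.4, 14.6, 'ang', -89.4)
('orange', 'px', [408.0, 197.0], 'xy mm', 648.3, -262.8, 'size', 15.5, 14.8, 'ang', -1.2)
```

View pics/f.png

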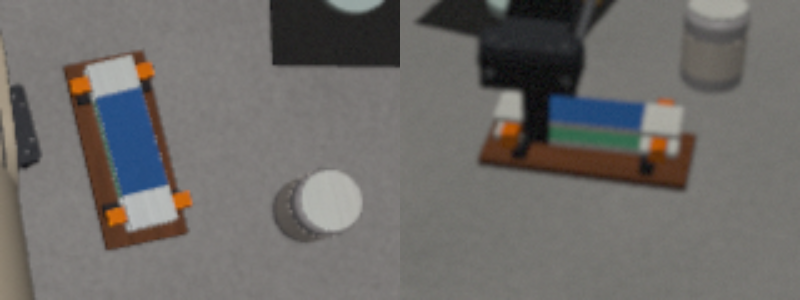

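The final views show blue flat on both sticks and lined up over green: blue centre (561.4, −243.9) mm at 14.1°, against green (561.7, −244.8) mm at 14.2°. The stick ends jut out on both sides, the can is untouched and the arm is clear. Handing in.

```bash
python3 -c "
from bench import order
print(order.close_job())"
```

```text
the job is handed in; nothing more can be done
None
```

The blue panel now lies coated side up on the two orange sticks, lined up over the green one. I handed the job in at about 20 s of the 64 s allowed; no verdict came back.

- **Sticks:** before the blue panel went on, they measured about 80 mm either side of the green panel's centre. They were within a few millimetres of its mid-line and square to about 1°. After placing, the stick ends still show on both sides.
- **Blue panel:** I lowered it in 1 mm steps until the wrist felt contact at about 11 N, then opened the fingers. From the top camera it is within about 1 mm and 0.1° of where the green panel was measured.
- **Green panel:** it had not moved when I checked it after placing the sticks. It is now mostly hidden, so its final position was not measured again.
- **Bystanders:** the can looks untouched in the last crops. The bottles are outside those crops, so I did not look at them again, but the arm never came close to either.

No check failed. The arm drifted a few millimetres on some moves, up to 12 mm at most, and I corrected this before each grasp and placing.

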